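# Press the red punch home in the rack

## Robot

A 7-joint arm with a two-finger parallel gripper is mounted at the origin on the work surface. World frame = base frame: x ahead of the robot, y to its left, z up, the work surface at z = 0. Lengths are in m, angles in rad, forces in N, time in s.
With the tool pointing down it reaches from about 0.4 to 0.925 m from the base axis. Payload 4.1 kg.
Tool frame: the origin (TCP) lies midway between the tips of the shut fingers; the grasp point (between the pads) lies 19 mm behind it; z points along the fingers, y is the line along which they close (so a half turn about z gives the same grasp; the last joint's range is limited). The gripper opens to 85 mm and grips with 20 to 120 N. Pads are 22 mm wide; open, the fingers measure 114 mm over their backs; the gripper's body (76 mm by 85 mm) begins 54 mm behind the grasp point. The pads swing forward as they close: fully open they stand 13 mm farther back than shut.
Start: joints at [1.041, 0.398, 0.045, 1.537, -0.019, 1.207, -0.051], TCP at [0.271, -0.591, 0.231] pointing down, gripper open.
Joint ranges: [-2.82, 2.82], [-0.49, 2.23], [-1.37, 1.46], [0, 2.46], [-1.36, 4.5], [0.23, 2], [-2.94, 2.94]. Speed limits (rad/s): [2.57, 2.57, 3.14, 3.14, 3.14, 3.14, 3.14].

## Interface

Orientations are given as a rotation vector (axis times angle).
In Python, from cell import arm, vision gives the robot as it stands.
- The arm moves only by the shell command python3 -m creep 'ROWS' [FORCE]. ROWS is JSON, one flat list of numbers, 7 for each row, row after row: the shift along the tool's x, y, z normalised to -1 to 1, where 1 is 30 cm, then the turn, a rotation vector about the tool's x, y, z normalised to -1 to 1, where 1 is pi/2 rad, then the closure, from 0 (fully open) to 1 (shut). A call has 1 to 10 rows; each row shifts and turns the commanded pose from where the row before left it, along the tool's axes as they then stand; what a row does not reach is not made up. A row lasts 1/8 s, in which the tool goes at most 62.5 mm and 10.7 degrees, less where a joint would pass 70% of its speed; a pose out of reach is approached as far as the arm can. A call with a number of a shift or a turn outside -1 to 1 is refused whole. A call with a gripper value outside its range is refused whole. The fingers move at their own pace and stop on an object; FORCE is the grip in N (left out, the last holds). Time passes only in rows, so rows that do not move let the fingers close. It gives the time, the measured TCP pose, the force, the opening and the grip force at its end, in the units of the state.
- arm.get_state(): the state, without advancing time (a new reading comes with each control period).
- vision.camera(name): name is "scene" or "top" or "wrist"; returns the picture (420x560x3 uint8, blue, green, red); there is no depth.
- vision.camera_params(name): a dict with "K" (3x3 intrinsics, pixels), "distortion" ([k1, k2, p1, p2, k3] as OpenCV has them; the pictures are not rectified), "world_from_camera" (4x4, takes a point from camera to world coordinates). Camera axes: x right, y down, z forward; pixel columns grow to the right and rows downward; lengths in m; the calibration is good to about 2 mm. A picture is of the moment at which its call begins: read the wrist's pose just before it. camera_params takes no time and is no camera call; for the wrist camera it gives the pose at the moment of the call.
- arm.job_done(): hands the job in; it is judged then, once.
The state is a dict: "clock": time; "q": joint angles; "qd": joint speeds; "joint_torque": joint torques, N m; "tool_pos": TCP position; "ee_rot": TCP orientation; "force": force on the tool from outside, world axes, zero at the start; "moment": the same for the moment, N m; "width": finger opening in m; "finger_force": force on a finger pad.
Only numpy, scipy, OpenCV 4.12 (cv2) and the standard library are available. Lean on these libraries where they do the work, as an engineer would, in place of code of your own. Each camera call takes 0.05 s, during which the arm holds its last target. There are 200 camera calls.

## Task

The red-handled punch is finished with: press it gently straight down with the fingertips until it is fully home in the punch rack, handle resting on the washer of its brass bush, then withdraw. Do not lift it, do not touch the other punches, which stay standing proud for the next job, and leave the jar, awl and buckle alone.

Things in the scene. Friction and masses are not known exactly. Their poses are not given: they have to be found in the camera images.
- rack: beech punch rack, fixed block 80 (x) x 235 (y) x 40 mm high on the bench; origin at the centre of its underside. Four punches stand upright in its top in a row along its y, 55 mm apart (y = -82.5, -27.5, 27.5, 82.5 mm), colours in any order, each in a brass bush with a black rubber washer whose top is 2 mm above the rack.
- punch_red (a joint): how far the red punch is pushed down: 0.024 m is fully home (handle's lower end meets the rubber washer, which gives above 4 N by 0.25 mm per N, up to 6 mm, and springs back), smaller is higher; starts at 0 to 0.005 (19 to 24 mm of steel shank showing). It slides straight down against a steady friction of about 2 N and stays where it is left; it could be pulled up to -0.03.
- punch_red_top (a point): centre of the flat top (18 mm across) of the red-handled hand punch: plastic handle 40 mm long, at most 23 mm thick, on a 9 mm steel shank, upright; the one to press. This point is 82 mm above the bench with the punch fully home, 101 to 106 mm at the start.
- bush_red: brass bush of the red-handled punch (29 mm across, with a black rubber washer 21 mm across, 2 mm thick in all, fixed in the rack), which carries that punch; origin on the punch's axis at the rack's top, 40 mm above the bench; z up.
- punch_blue_top (a point): centre of the flat top (18 mm across) of the blue-handled hand punch: plastic handle 40 mm long, at most 23 mm thick, on a 9 mm steel shank, upright; starts 19 to 24 mm above home and is to stay as it is. This point is 82 mm above the bench with the punch fully home, 101 to 106 mm at the start.
- bush_blue: brass bush of the blue-handled punch (29 mm across, with a black rubber washer 21 mm across, 2 mm thick in all, fixed in the rack), which carries that punch; origin on the punch's axis at the rack's top, 40 mm above the bench; z up.
- punch_yellow_top (a point): centre of the flat top (18 mm across) of the yellow-handled hand punch: plastic handle 40 mm long, at most 23 mm thick, on a 9 mm steel shank, upright; starts 19 to 24 mm above home and is to stay as it is. This point is 82 mm above the bench with the punch fully home, 101 to 106 mm at the start.
- bush_yellow: brass bush of the yellow-handled punch (29 mm across, with a black rubber washer 21 mm across, 2 mm thick in all, fixed in the rack), which carries that punch; origin on the punch's axis at the rack's top, 40 mm above the bench; z up.
- punch_green_top (a point): centre of the flat top (18 mm across) of the green-handled hand punch: plastic handle 40 mm long, at most 23 mm thick, on a 9 mm steel shank, upright; starts 19 to 24 mm above home and is to stay as it is. This point is 82 mm above the bench with the punch fully home, 101 to 106 mm at the start.
- bush_green: brass bush of the green-handled punch (29 mm across, with a black rubber washer 21 mm across, 2 mm thick in all, fixed in the rack), which carries that punch; origin on the punch's axis at the rack's top, 40 mm above the bench; z up.
- jar: loose white plastic jar, 64 mm across, 50 mm high, standing past one end of the rack; origin at the centre of its underside; leave alone
- awl: loose awl with a wooden handle, 150 mm long and under 40 mm high, lying along its own x axis on the bench between the robot and the rack; leave alone
- buckle: loose brass buckle, 50 x 60 x 6 mm, lying on a fixed dark slab (130 x 200 x 45 mm high) beyond the rack; origin at the centre of its underside; leave alone

How it is judged:
By the outcome, as a careful person would: the job done as asked, in the order asked, and still so for the second after the job is handed in, with the robot touching nothing.
It also fails if it takes over 32 s, if anything falls off the work surface, if the arm or the gripper's body presses on something with over 40 N, if the wrist force passes 120 N, or if a joint passes its speed limit or range.

## Working session

There is one attempt and no reset: what is moved stays moved. The work goes in short steps, Python scripts to look and compute and a shell command to move; the robot and the scene stay as the last step left them, time stands still between calls to the robot, and variables do not carry over. Pictures are saved under pics/ and viewed, at most 10 in all, crops included, and the job is handed in when it is done.

```bash
mkdir -p pics
cat > h.py <<'E'
import cv2,numpy as np
from cell import arm,vision
def ray(p,uv):
    n=cv2.undistortPoints(np.array([[uv]],float),np.array(p["K"]),np.array(p["distortion"]))[0,0]
    T=np.array(p["world_from_camera"]); return T[:3,3],T[:3,:3]@np.array([n[0],n[1],1])
def onz(p,uv,z):
    o,d=ray(p,uv); return o+d*(z-o[2])/d[2]
def tri(rs):
    A=0;b=0
    for o,d in rs:
        d=d/np.linalg.norm(d);M=np.eye(3)-np.outer(d,d);A=A+M;b=b+M@o
    return np.linalg.solve(A,b)
E
python3 - <<'E'
from h import *
for n in ("scene","top"):
    im=vision.camera(n);cv2.imwrite(f"pics/{n}0.png",im);p=vision.camera_params(n)
    print(n,np.round(np.array(p["world_from_camera"]),3).tolist())
    hsv=cv2.cvtColor(im,cv2.COLOR_BGR2HSV)
    for c,(lo,hi) in dict(red=(172,188),blue=(100,125),yellow=(22,34),green=(45,85)).items():
        h=hsv[...,0].astype(int);h=np.where((h<9)&(hi>180),h+180,h)
        m=((h>=lo)&(h<=hi)&(hsv[...,1]>130)&(hsv[...,2]>60)).astype(np.uint8)
        k,l,s,ce=cv2.connectedComponentsWithStats(m)
        print(c,[(s[i].tolist(),ce[i].round(1).tolist(),onz(p,ce[i],.1).round(3).tolist()) for i in range(1,k) if s[i,4]>60])
s=arm.get_state();print(s)
E
```

```text
scene [[-0.527, 0.73, -0.436, 0.986], [0.85, 0.448, -0.277, 0.347], [-0.007, -0.517, -0.856, 0.825], [0.0, 0.0, 0.0, 1.0]]
red [([164, 153, 13, 22, 195], [170.3, 162.7], [0.611, -0.083, 0.1])]
blue [([225, 166, 11, 10, 90], [229.8, 170.6], [0.571, 0.014, 0.1])]
yellow [([134, 146, 16, 24, 250], [141.2, 156.5], [0.627, -0.135, 0.1]), ([175, 253, 43, 39, 278], [196.4, 272.3], [0.756, 0.076, 0.1])]
green [([194, 159, 12, 21, 162], [199.7, 167.7], [0.593, -0.033, 0.1])]
top [[0.002, -0.989, 0.148, 0.461], [-1.0, 0.002, 0.023, 0.09], [-0.023, -0.148, -0.989, 0.965], [0.0, 0.0, 0.0, 1.0]]
red [([378, 198, 12, 11, 94], [383.7, 202.7], [0.602, -0.089, 0.1])]
blue [([327, 214, 9, 10, 64], [331.0, 218.5], [0.571, 0.014, 0.1])]
yellow [([293, 130, 31, 27, 261], [307.7, 143.4], [0.723, 0.059, 0.1]), ([397, 188, 21, 19, 215], [408.1, 197.0], [0.613, -0.137, 0.1]), ([372, 201, 15, 13, 64], [377.2, 208.8], [0.59, -0.076, 0.1]), ([347, 207, 14, 14, 64], [351.8, 215.7], [0.576, -0.026, 0.1])]
green [([353, 206, 10, 10, 76], [357.7, 210.2], [0.587, -0.038, 0.1])]
{'clock': 0.1, 'q': array([ 1.04098557,  0.39915287,  0.04503417,  1.53775381, -0.01873911,
        1.20690648, -0.05067859]), 'qd': array([ 0.00100155, -0.00078434,  0.00057211, -0.00432454, -0.00055142,
       -0.00034698,  0.00058464]), 'joint_torque': array([ 3.34930723e-03, -4.76265836e+01,  1.36997022e+00, -2.54949403e+01,
        1.19726337e-02,  5.02812298e-03,  5.30634182e-06]), 'tool_pos': array([ 0.27124042, -0.59007123,  0.23034487]), 'ee_rot': array([-3.06725297e+00, -6.71310038e-01,  7.38271132e-04]), 'force': array([0.22072453, 0.14569569, 0.28391118]), 'moment': array([0.03956721, 0.00725503, 0.04965063]), 'finger_force': 0.0, 'width': 0.08518958866287002}
```

View pics/scene0.png

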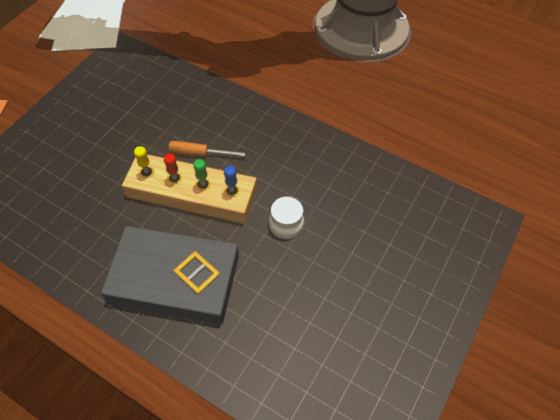

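View pics/top0.png

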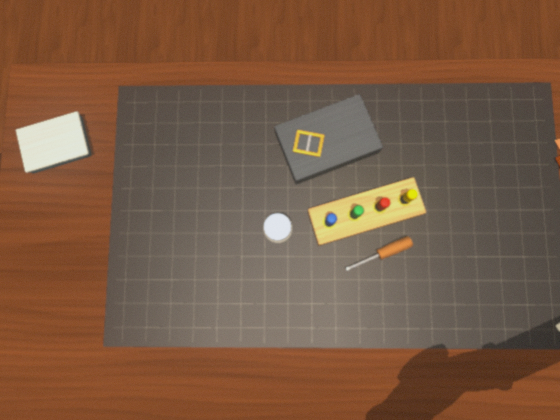

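The scene shows the rack with the row blue, green, red, yellow; red is at about (384,203) in the top view and (170,163) in the scene view. That puts its top near (0.603, -0.087), with the row axis at about 105°. I'll move above it at the present height, then turn the tool so the fingers close across the row.

```bash
python3 -m creep '[0.17,-0.106,0,0,0,0,0, 0.17,-0.106,0,0,0,0,0, 0.17,-0.106,0,0,0,0,0, 0.17,-0.106,0,0,0,0,0, 0.17,-0.106,0,0,0,0,0, 0.17,-0.106,0,0,0,0,0, 0.17,-0.106,0,0,0,0,0, 0.17,-0.106,0,0,0,0,0, 0.17,-0.106,0,0,0,0,0, 0.17,-0.106,0,0,0,0,0]' && python3 -m creep '[0,0,0,0,0,-0.112,0, 0,0,0,0,0,-0.112,0, 0,0,0,0,0,-0.112,0, 0,0,0,0,0,-0.112,0, 0,0,0,0,0,-0.112,0, 0,0,0,0,0,-0.112,0, 0,0,0,0,0,-0.112,0, 0,0,0,0,0,-0.112,0, 0,0,0,0,0,0,0, 0,0,0,0,0,0,0]'
python3 - <<'E'
from h import *
p=vision.camera_params("wrist");im=vision.camera("wrist");cv2.imwrite("pics/w1.png",im)
print(np.round(p["world_from_camera"],3).tolist())
hsv=cv2.cvtColor(im,cv2.COLOR_BGR2HSV)
h=hsv[...,0].astype(int);m=(((h<9)|(h>172))&(hsv[...,1]>130)&(hsv[...,2]>60)).astype(np.uint8)
k,l,s,ce=cv2.connectedComponentsWithStats(m)
print([(s[i].tolist(),ce[i].round(1).tolist(),onz(p,ce[i],.103).round(4).tolist()) for i in range(1,k) if s[i,4]>100])
E
```

```text
clock: 1.35
tool_pos: [0.6026, -0.0872, 0.231]
ee_rot: [3.069, 0.671, -0.001]
force: [0.3, -0.9, -0.3]
width: 0.0857
finger_force: 0.0
clock: 2.6
tool_pos: [0.6019, -0.0888, 0.231]
ee_rot: [-1.908, -2.495, 0.001]
force: [-0.1, 0.1, 0.2]
width: 0.0855
finger_force: 0.0
[[0.965, 0.249, 0.078, 0.584], [0.261, -0.919, -0.295, -0.014], [-0.001, 0.305, -0.952, 0.374], [0.0, 0.0, 0.0, 1.0]]
[([264, 175, 26, 34, 697], [276.2, 191.8], [0.6021, -0.0867, 0.103])]
```

View pics/w1.png

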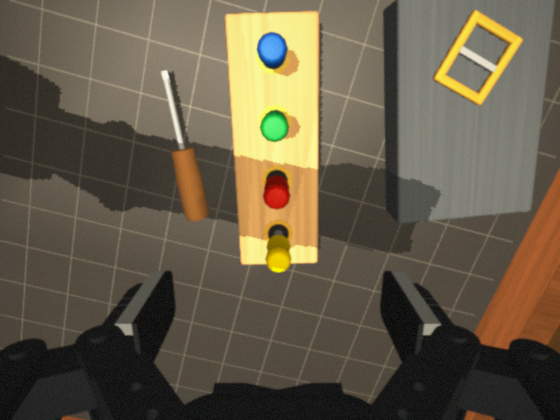

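The wrist view shows the red handle at (276,192) with its top disc in the lower part of the blob, and the neighbours at (274,125) green and (278,258) yellow. I'll look closer at the disc.

Run:
```python
from h import *
im=cv2.imread("pics/w1.png")
c=im[20:280,220:330];cv2.imwrite("pics/c1.png",cv2.resize(c[130:200,20:90],None,fx=8,fy=8,interpolation=cv2.INTER_CUBIC))
p=vision.camera_params("wrist")
R=np.array(p["world_from_camera"])
# predicted px of a top disc (18mm) at z .103 and handle girth, for candidate centre
for z,r in((.103,.009),(.063,.009)):
  q=np.array([[.6021,-.0887,z]]+[[.6021+r*np.cos(a),-.0887+r*np.sin(a),z] for a in np.arange(0,6.28,1.57)])
  cam=(q-R[:3,3])@R[:3,:3]
  print(cv2.projectPoints(cam,np.zeros(3),np.zeros(3),np.array(p["K"]),np.array(p["distortion"]))[0][:,0].round(1).tolist())
```

```text
[[275.4, 194.2], [286.4, 197.1], [278.4, 183.5], [264.3, 191.3], [272.4, 204.7]]
[[275.7, 181.9], [285.3, 184.5], [278.3, 172.4], [265.9, 179.3], [273.0, 191.3]]
```

View pics/c1.png

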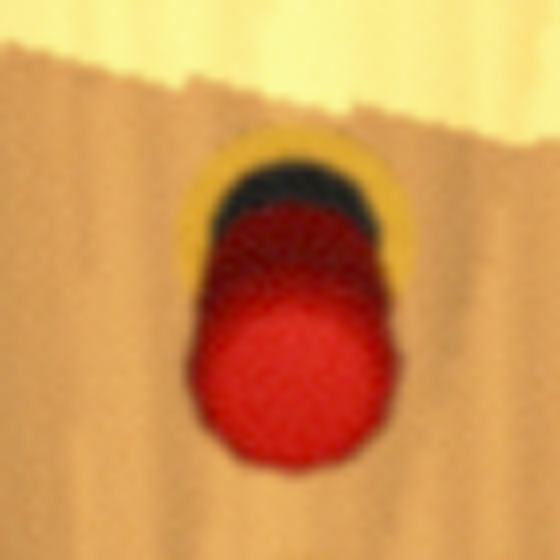

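The bright top disc is centred at crop (296,384), which is pixel (277,198); the brass bush is centred near pixel (276.9,180).

Run:
```python
from h import *
from scipy.spatial.transform import Rotation as Ro
p=vision.camera_params("wrist");s=arm.get_state()
print(onz(p,(277,198),.1035),onz(p,(276.9,179.8),.042))
R=Ro.from_rotvec(s["ee_rot"]).as_matrix();print(R.round(3).tolist(),s["tool_pos"])
for uv,z in(((277,198),.1035),((276.9,179.8),.042)): print((R.T@(onz(p,uv,z)-s["tool_pos"])*1e3).round(1))
```

```text
[ 0.60412781 -0.09123671  0.1035    ] [ 0.6039435  -0.09146252  0.042     ]
[[-0.262, 0.965, -0.0], [0.965, 0.262, -0.0], [-0.0, -0.0, -1.0]] [ 0.60191015 -0.08874679  0.2311065 ]
[ -3.    1.5 127.6]
[ -3.1   1.3 189.1]
```

```bash
python3 -m creep '[-0.01,0.005,0,0,0,0,1, 0,0,0,0,0,0,1, 0,0,0,0,0,0,1, 0,0,0,0,0,0,1, 0,0,0.07,0,0,0,1, 0,0,0.1,0,0,0,1, 0,0,0.1,0,0,0,1, 0,0,0.05,0,0,0,1, 0,0,0.03,0,0,0,1, 0,0,0,0,0,0,1]' 20
python3 - <<'E'
from h import *
for n in("wrist","scene"):
    im=vision.camera(n)
    if n=="scene": im=cv2.resize(im[100:260,90:300],None,fx=3,fy=3)
    cv2.imwrite(f"pics/{n}2.png",im)
s=arm.get_state();print(s["tool_pos"],s["force"],s["width"])
E
```

```text
clock: 3.9
tool_pos: [0.6045, -0.0912, 0.1264]
ee_rot: [1.905, 2.498, 0.0]
force: [-0.3, 0.8, 0.1]
width: -0.0004
finger_force: 0.0
[ 0.60510703 -0.0911941   0.12733494] [0.25170296 0.45377467 0.16806286] 0.00032465393924224414
```

View pics/wrist2.png

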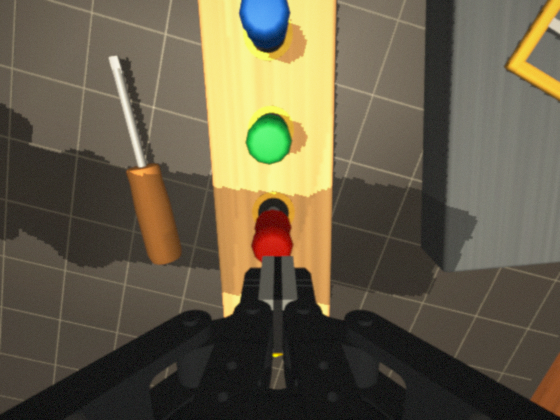

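The shut fingertips sit at about column 278 and just below the red disc, whose visible centre is about column 272. I'll recheck the lateral offset before descending.

Run:
```python
from h import *
from scipy.spatial.transform import Rotation as Ro
im=cv2.imread("pics/wrist2.png");hsv=cv2.cvtColor(im,cv2.COLOR_BGR2HSV)
m=((hsv[...,0]<9)|(hsv[...,0]>172))&(hsv[...,1]>130)&(hsv[...,2]>150)
for r in range(226,262,4):
    x=np.where(m[r,240:310])[0]+240; print(r,(x.min(),x.max()) if len(x) else 0)
p=vision.camera_params("wrist");s=arm.get_state();R=Ro.from_rotvec(s["ee_rot"]).as_matrix()
T=np.array(p["world_from_camera"])
cam=(s["tool_pos"]-T[:3,3])@T[:3,:3];print("tcp px",cv2.projectPoints(cam[None],np.zeros(3),np.zeros(3),np.array(p["K"]),np.array(p["distortion"]))[0].ravel())
for uv in((272,245),(272,243)): print((R.T@(onz(p,uv,.1035)-s["tool_pos"])*1e3).round(1))
```

```text
226 0
230 0
234 (np.int64(264), np.int64(281))
238 (np.int64(259), np.int64(285))
242 (np.int64(256), np.int64(288))
246 (np.int64(255), np.int64(289))
250 (np.int64(254), np.int64(290))
254 (np.int64(255), np.int64(288))
258 (np.int64(257), np.int64(261))
tcp px [273.02291575 273.05352278]
[ 3.  -0.8 23.8]
[ 4.1 -0.8 23.8]
```

View pics/scene2.png

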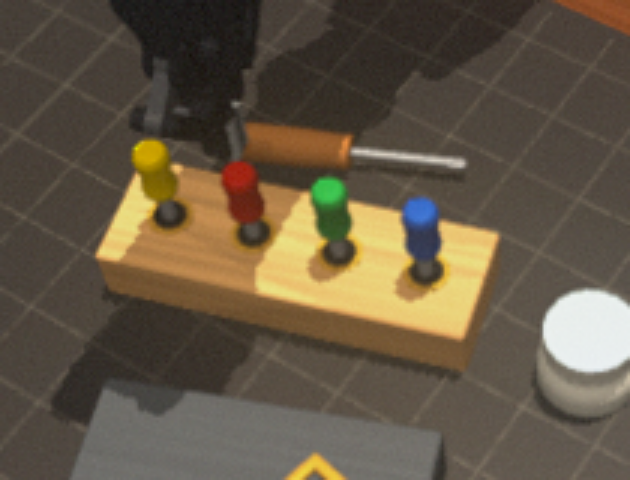

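Relative to the visible fingertips (column ~278.5, though the calibration predicts 273), red lies about 3 mm toward tool -y and slightly toward +x. I'll correct that, go down to just above the top, then press slowly to about z = 0.09.

```bash
python3 -m creep '[0.005,-0.01,0,0,0,0,1, 0,0,0.03,0,0,0,1, 0,0,0.02,0,0,0,1, 0,0,0.01,0,0,0,1, 0,0,0.007,0,0,0,1, 0,0,0.007,0,0,0,1, 0,0,0.005,0,0,0,1, 0,0,0,0,0,0,1]' && python3 -m creep '[0,0,0.005,0,0,0,1, 0,0,0.005,0,0,0,1, 0,0,0.005,0,0,0,1, 0,0,0.005,0,0,0,1, 0,0,0,0,0,0,1, 0,0,0,0,0,0,1]'
python3 - <<'E'
from h import *
im=vision.camera("wrist");cv2.imwrite("pics/w3.png",im[120:340,150:420])
E
```

```text
clock: 5.0
tool_pos: [0.601, -0.0906, 0.1025]
ee_rot: [-1.905, -2.498, 0.0]
force: [-0.4, -0.6, -0.7]
width: -0.0001
finger_force: 0.0
clock: 5.75
tool_pos: [0.6011, -0.0905, 0.0965]
ee_rot: [1.905, 2.498, 0.0]
force: [1.0, -0.3, 0.3]
width: 0.0
finger_force: 0.3
```

View pics/w3.png

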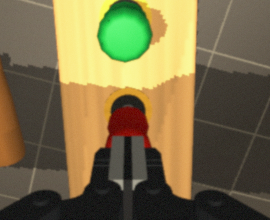

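The tips now cover the red top, centred on it (columns ~128 and 127 in the crop). I'll continue down slowly.

```bash
python3 -m creep '[0,0,0.005,0,0,0,1, 0,0,0.005,0,0,0,1, 0,0,0.005,0,0,0,1, 0,0,0.005,0,0,0,1, 0,0,0.005,0,0,0,1, 0,0,0.005,0,0,0,1]'; python3 -m creep '[0,0,0.005,0,0,0,1, 0,0,0.004,0,0,0,1, 0,0,0,0,0,0,1]'; python3 -m creep '[0,0,0.004,0,0,0,1, 0,0,0.003,0,0,0,1, 0,0,0,0,0,0,1]'
python3 - <<'E'
from h import *
im=vision.camera("scene");cv2.imwrite("pics/s4.png",cv2.resize(im[100:240,110:280],None,fx=4,fy=4,interpolation=cv2.INTER_CUBIC))
print([arm.get_state()["force"].round(1).tolist()])
E
```

```text
clock: 6.55
tool_pos: [0.601, -0.0905, 0.0875]
ee_rot: [1.905, 2.498, -0.0]
force: [0.3, 0.3, 1.5]
width: 0.0002
finger_force: 1.0
clock: 6.92
tool_pos: [0.601, -0.0905, 0.0847]
ee_rot: [-1.905, -2.498, 0.0]
force: [0.2, -0.6, 1.5]
width: -0.0001
finger_force: 0.3
clock: 7.3
tool_pos: [0.6009, -0.0905, 0.0827]
ee_rot: [-1.905, -2.498, 0.0]
force: [1.0, 0.1, 1.4]
width: 0.0005
finger_force: 0.5
[[-0.7, -1.1, 0.3]]
```

View pics/s4.png

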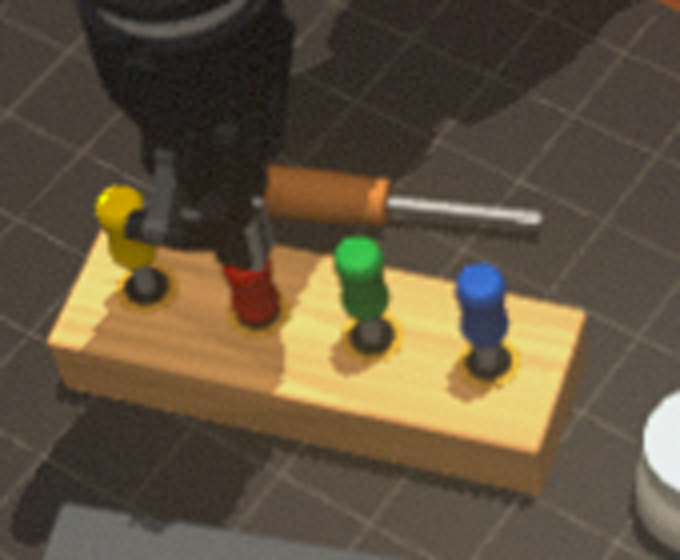

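The red punch is nearly home (almost no shank at (258,315)), and the others are unmoved. I'll press the last bit until the washer pushes back.

```bash
python3 -m creep '[0,0,0.003,0,0,0,1, 0,0,0.003,0,0,0,1, 0,0,0,0,0,0,1]'; python3 -m creep '[0,0,0.003,0,0,0,1, 0,0,0,0,0,0,1]'
```

```text
clock: 7.72
tool_pos: [0.6011, -0.0905, 0.0816]
ee_rot: [1.905, 2.498, -0.0]
force: [-1.1, -0.7, 5.8]
width: -0.0002
finger_force: 2.7
clock: 7.98
tool_pos: [0.6011, -0.0905, 0.081]
ee_rot: [1.905, 2.497, -0.0]
force: [-2.6, 0.2, 8.1]
width: -0.0002
finger_force: 3.7
```

Contact with the washer is clear (8 N at z = 0.081). Withdraw straight up, fingers shut.

```bash
python3 -m creep '[0,0,-0.01,0,0,0,1, 0,0,-0.03,0,0,0,1, 0,0,-0.1,0,0,0,1, 0,0,-0.15,0,0,0,1, 0,0,-0.15,0,0,0,1, 0,0,-0.1,0,0,0,1, 0,0,0,0,0,0,1, 0,0,0,0,0,0,1]'
python3 - <<'E'
from h import *
im=vision.camera("scene");a=cv2.resize(im[130:210,120:250],None,fx=6,fy=6,interpolation=cv2.INTER_CUBIC);cv2.imwrite("pics/s5.png",a)
im=vision.camera("wrist");cv2.imwrite("pics/w5.png",im)
print(arm.get_state()["force"])
E
```

```text
clock: 8.98
tool_pos: [0.6002, -0.0906, 0.241]
ee_rot: [-1.904, -2.497, 0.002]
force: [0.1, -0.7, -0.4]
width: -0.0003
finger_force: 0.0
[ 0.80915025 -0.82946844 -0.17493503]
```

View pics/s5.png

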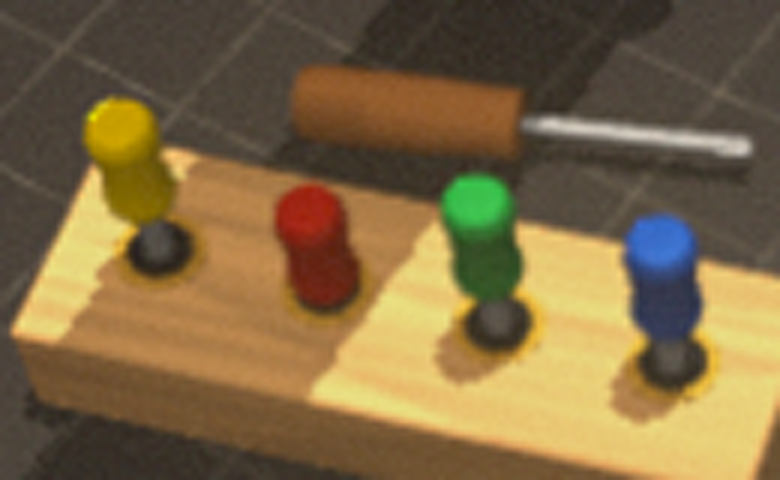

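View pics/w5.png

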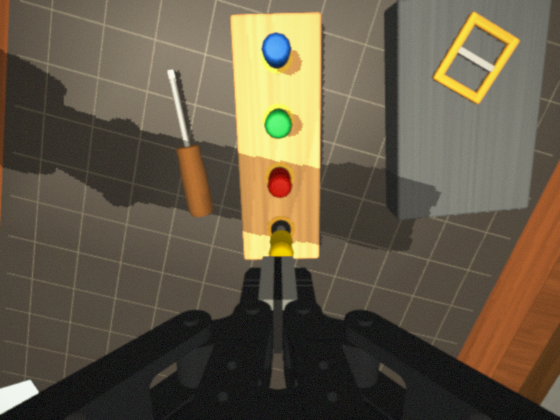

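Red (crop 318,250) sits on its washer with no shank showing. Yellow, green and blue still stand proud, the awl and buckle are where they were, and the gripper is clear.

```bash
python3 -c "
from cell import arm
print(arm.job_done())"
```

```text
the job is handed in; nothing more can be done
None
```

The red punch was pressed fully home onto its washer (8 N at the end), the gripper was withdrawn clear without touching anything else, and the job was handed in at about 9 s.

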